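# Make up a microscope kit and a cell-counting kit

### The arm

A 6-joint arm with a two-finger parallel gripper is mounted at the origin on a cart in front of the work surface, level with it; the furniture and walls round the work are solid. World frame = base frame: x ahead of the robot, y to its left, z up, the work surface at z = 0. Lengths are in m, angles in rad, forces in N, time in s.
With the tool pointing down it reaches from about 0.3 to 0.875 m from the base axis. Payload 6.4 kg.
Tool frame: the origin (TCP) lies at the very end of the fingers, on their centre line; the grasp point (between the pads) lies 19 mm behind it; z points along the fingers, y is the line along which they close (so a half turn about z gives the same grasp; the last joint's range is limited). The gripper opens to 85 mm and grips with 20 to 120 N. Pads are 22 mm wide; open, the fingers measure 114 mm over their backs; the gripper's body (76 mm by 85 mm) begins 54 mm behind the grasp point. The pads swing forward as they close: fully open they stand 13 mm farther back than shut.
Start: joints at [-1.332, 0.181, 1.607, -0, 1.354, -0.206], TCP at [0.247, -0.519, 0.231] pointing down, gripper open.
Joint ranges: [-2.99, 2.99], [-0.89, 2.07], [0.3, 2.58], [-1.14, 4.28], [0, 2.63], [-3.12, 3.12]. Speed limits (rad/s): [2.57, 2.57, 3.01, 3.14, 3.14, 3.14].

### API

Orientations are given as [roll, pitch, yaw] about the fixed x, y, z axes, in that order (R = Rz(yaw) Ry(pitch) Rx(roll)).
In Python, from cell import * gives the robot as it stands. The module is installed in compiled form; this text tells all that it offers.
- The arm moves only by the shell command python3 -m pendant 'ROWS' [FORCE]. ROWS is JSON, a list of rows, each an object with "angular": the turn, a rotation vector about the world's x, y, z in rad, a list of three; "travel": the shift along the world's x, y, z in m, a list of three; "fingers": the finger opening in m, from 0 to 0.0854. A call has 1 to 20 rows; each row shifts and turns the commanded pose from where the row before left it; what a row does not reach is not made up. A row lasts 1/12 s, in which the tool goes at most 41.7 mm and 7.16 degrees, less where a joint would pass 70% of its speed; a pose out of reach is approached as far as the arm can. A call with a gripper value outside its range is refused whole. The fingers move at their own pace and stop on an object; FORCE is the grip in N (left out, the last holds). Time passes only in rows, so rows that do not move let the fingers close. It gives the time, the measured TCP pose, the force, the opening and the grip force at its end, in the units of the state.
- observe(): the state, without advancing time (a new reading comes with each control period).
- capture(name): name is "scene" or "top"; returns a dict with "img" (480x640x3 uint8, red, green, blue), "fx", "fy", "cx", "cy" (pixels), "dist_coeffs" ([k1, k2, p1, p2, k3] as OpenCV has them; the pictures are not rectified), "T" (4x4, takes a point from camera to world coordinates). Camera axes: x right, y up, looking along -z (the intrinsics and any distortion apply to the point x, -y, -z); pixel columns grow to the right and rows downward; lengths in m; the calibration is good to about 2 mm. A picture is of the moment at which its call begins. There is no depth.
- job_done(): hands the job in; it is judged then, once.
Trained networks look in the newest picture that a camera, given by its name, has taken for a name from the list of things; names that differ only in an ending like _2 or _b are one class to them, and where a whole thing is asked for, a point or a joint stands for the part that bears it (a point fixed in the world has none). Each returns a list of dicts, best first, with "confidence" (0 to 1); they miss things now and then, are a little off and sometimes report something else, mostly with a low value. They report only what shows in the picture. A call takes as long as a camera call.
- recognise(camera, name): "rect" ([centre column, centre row, width, height] in pixels, round what is visible of it).
The state is a dict: "clock": time; "joint_positions": joint angles; "joint_vel": joint speeds; "tau": joint torques, N m; "position": TCP position; "tool_rot": TCP orientation; "force": force on the tool from outside, world axes, zero at the start; "torque": the same for the moment, N m; "finger_gap": finger opening in m; "grasp_force": force on a finger pad.
Only numpy, scipy, OpenCV 4.12 (cv2) and the standard library are available. Lean on these libraries where they do the work, as an engineer would, in place of code of your own. Each camera call takes 0.05 s, during which the arm holds its last target. There are 200 camera calls.

### The job

Make up the two kits in the metal trays, every item standing upright on the floor of its bay. In the three-bay tray put the spare eyepiece in the bay next to the handle, the objective canister in the middle bay and the oil bottle in the bay farthest from the handle; in the two-bay tray put the tally counter in the long bay next to the handle and the dropper bottle in the square bay. The carton belongs to neither kit: leave it where it stands.

Things in the scene. Friction and masses are not known exactly. Their poses are not given: they have to be found in the camera images.
- eyepiece: Spare microscope eyepiece, all black, wider at its top; 39 mm diameter, 46 mm high, 90 g. Stands upright on the desk; origin at the centre of its underside, z up along its axis.
- canister: Objective canister: short round white can with a broad black lid; 42 mm diameter (lid; body 40), 54 mm high, lid from 34 mm up, 50 g. Stands upright; origin at the centre of its underside, z up along its axis.
- oil_bottle: Immersion oil bottle: cream-white round bottle with a narrower blue screw cap; 35 mm diameter up to 48 mm height, cap 23 mm diameter from 48 to 66 mm, 60 g. Stands upright; origin at the centre of its underside, z up along its axis.
- dropper: Amber dropper bottle with a black collar and rubber bulb; body 29 mm diameter with a shoulder narrowing to 58 mm height, collar 21 mm diameter from 58 to 70 mm, bulb 15 mm diameter from there to 102 mm (rigid), 45 g. Stands upright; origin at the centre of its underside, z up along its axis.
- tally: Hand tally counter: thin grey-white round case standing on edge, finger ring at its +y side, reset knob at -y; 23 mm thick (x), 74 mm long (y), 54 mm high, 110 g. The case spans y = -29 to +17 mm (centre y = -6) up to 46 mm height; the thumb lever on top does not move. Grip it across the 23 mm. Origin on its underside at mid length and thickness, z up.
- carton: White folding carton, 51 x 51 mm, 89 mm high, standing upright among the stock. Belongs to neither kit and stays where it is. Origin at the centre of its underside, x and y square to its sides.
- tray3: Three-bay grey metal tray, 198 x 68 mm, dark loop handle 29 mm out at its -x end. Three bays, each 62 x 62 mm inside, centres at x = -65 (next to the handle), 0 and +65 mm, y = 0. Floor 3 mm thick; walls and partitions 3 mm thick, 15 mm high from the desk. Fixed. Origin on the desk under the middle of the box (handle not counted); x along the tray away from the handle, z up.
- tray2: Two-bay grey metal tray, 163 x 68 mm, dark loop handle 29 mm out at its -x end. Long bay next to the handle: 92 (x) by 62 mm inside, centre x = -32.5 mm; square bay: 62 x 62 mm, centre x = +47.5 mm; y = 0. Floor 3 mm thick; walls and partitions 3 mm thick, 15 mm high from the desk. Fixed. Origin on the desk under the middle of the box (handle not counted); x along the tray away from the handle, z up.

How it is judged:
By the outcome, as a careful person would: the job done as asked, in the order asked, and still so for the second after the job is handed in, with the robot touching nothing.
It also fails if it takes over 120 s, if anything falls off the work surface, if the arm or the gripper's body presses on something with over 40 N, if the wrist force passes 120 N, or if a joint passes its speed limit or range.

## Working session

There is one attempt and no reset: what is moved stays moved. The work goes in short steps, Python scripts to look and compute and a shell command to move; the robot and the scene stay as the last step left them, time stands still between calls to the robot, and variables do not carry over. Pictures are saved under pics/ and viewed, at most 14 in all, crops included, and the job is handed in when it is done.

```bash
mkdir -p pics; cat > h.py <<'E'
from cell import *
import numpy as np, cv2
def ray(c,uv):
    K=np.array([[c["fx"],0,c["cx"]],[0,c["fy"],c["cy"]],[0,0,1.]])
    p=cv2.undistortPoints(np.array([[uv]],float),K,np.array(c["dist_coeffs"],float))[0,0]
    T=np.array(c["T"]); return T[:3,3],T[:3,:3]@np.array([p[0],-p[1],-1.])
def at(c,uv,z):
    o,d=ray(c,uv); return (o+d*(z-o[2])/d[2]).round(4)
def save(c,n): cv2.imwrite("pics/"+n,c["img"][:,:,::-1])
E
python3 - <<'E'
from h import *
for n in ["scene","top"]:
    c=capture(n); save(c,n+"0.png"); print(n,np.array(c["T"]).round(3).tolist(),c["fx"],c["dist_coeffs"])
    for t in ["eyepiece","canister","oil_bottle","dropper","tally","carton","tray3","tray2"]:
        print(t,[(round(r["confidence"],2),np.round(r["rect"]).astype(int).tolist(),at(c,r["rect"][:2],0.025)[:2].tolist()) for r in recognise(n,t)[:3]])
print(observe())
E
```

```text
scene [[-0.911, 0.192, -0.365, 0.12], [-0.411, -0.473, 0.779, 0.71], [-0.023, 0.86, 0.51, 0.566], [0.0, 0.0, 0.0, 1.0]] 545.0551815389429 [-0.00634023  0.          0.          0.          0.        ]
eyepiece [(0.9, [324, 210, 14, 30], [0.5499, -0.2033])]
canister [(0.57, [331, 286, 25, 32], [0.4273, 0.0359])]
oil_bottle [(0.58, [267, 267, 22, 41], [0.5549, 0.0278])]
dropper [(0.79, [369, 210, 12, 48], [0.4639, -0.2416])]
tally [(0.76, [303, 231, 25, 28], [0.5525, -0.1088])]
carton [(0.62, [350, 237, 36, 55], [0.4586, -0.1254])]
tray3 [(0.77, [380, 197, 89, 31], [0.46, -0.3044]), (0.67, [269, 328, 137, 66], [0.4707, 0.1707])]
tray2 [(0.77, [380, 197, 89, 31], [0.46, -0.3044]), (0.67, [269, 328, 137, 66], [0.4707, 0.1707])]
top [[0.021, 0.99, -0.142, 0.35], [-1.0, 0.019, -0.01, -0.102], [-0.007, 0.142, 0.99, 1.176], [0.0, 0.0, 0.0, 1.0]] 582.8509472551059 [-0.04822105  0.          0.          0.          0.        ]
eyepiece [(0.69, [384, 276, 15, 12], [0.4482, -0.2015]), (0.63, [382, 224, 24, 20], [0.553, -0.1968])]
canister [(0.77, [264, 283, 24, 20], [0.4308, 0.0358])]
oil_bottle [
[... 419 characters left out ...]
 0.9, 'joint_positions': array([-1.33229879e+00,  1.80767591e-01,  1.60701729e+00,  2.07400683e-05,
        1.35382173e+00, -2.06316783e-01]), 'joint_vel': array([ 1.38461123e-05,  5.04721305e-04, -7.44220847e-04, -4.51624943e-05,
        1.66292232e-03,  1.03165331e-03]), 'tau': array([-9.75030480e-05, -4.44824195e+01, -3.51690066e+01, -3.54673575e-04,
        4.76820660e-04, -1.31411417e-05]), 'position': array([ 0.24743055, -0.51904332,  0.23129833]), 'tool_rot': array([-3.14158314e+00, -2.26835670e-05,  4.44809854e-01]), 'force': array([-0.04966937, -0.14381136,  0.10849589]), 'torque': array([-0.03677566,  0.06522423,  0.00858817]), 'grasp_force': 0.0, 'finger_gap': 0.08578466900369563}
```

```bash
python3 - <<'E'
import cv2
a=cv2.imread("pics/top0.png")[185:335,180:480]; cv2.imwrite("pics/t1.png",cv2.resize(a,(800,400),interpolation=cv2.INTER_CUBIC))
a=cv2.imread("pics/scene0.png")[160:370,190:450]; cv2.imwrite("pics/s1.png",cv2.resize(a,(728,588),interpolation=cv2.INTER_CUBIC))
E
```

```text
(no output)
```

View pics/t1.png

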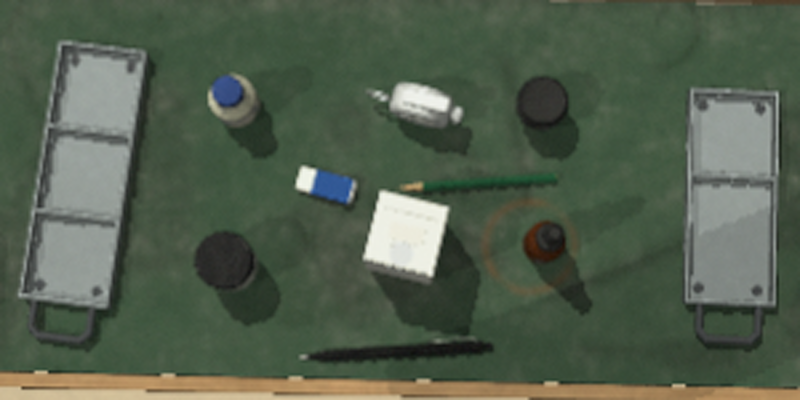

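View pics/s1.png

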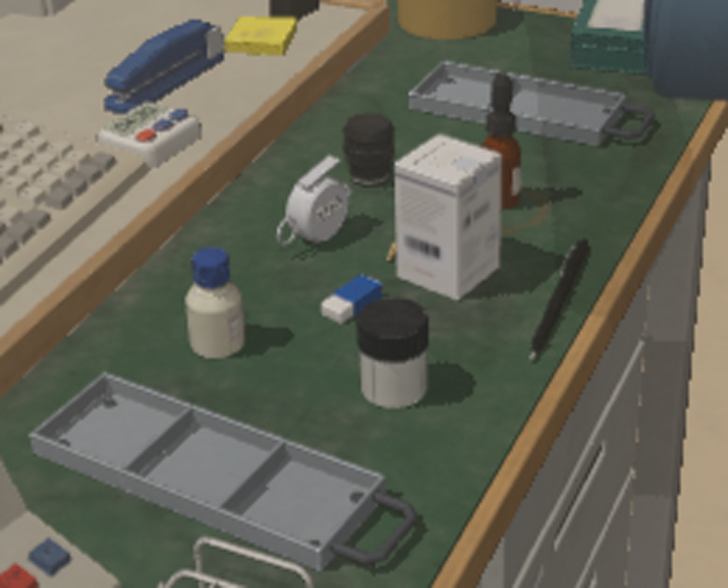

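```bash
python3 - <<'E'
from h import *
c=capture("top"); s=capture("scene")
def t(u,v,z): return at(c,(180+u*.375,185+v*.375),z)[:2]
def sc(u,v,z): return at(s,(190+u/2.8,160+v/2.8),z)[:2]
for n,q in {"tray3":[(58,43),(147,50),(108,307),(22,297)],"tray2":[(690,90),(778,92),(776,305),(686,302)]}.items():
    P=np.array([t(*p,.015) for p in q]); f=(P[0]+P[1])/2;b=(P[2]+P[3])/2;d=f-b
    print(n,P.mean(0).round(4),"len",np.linalg.norm(d),"w",np.linalg.norm(P[0]-P[1]),np.linalg.norm(P[3]-P[2]),"yaw",np.arctan2(d[1],d[0]))
S=np.array([sc(*p,.015) for p in [(108,375),(32,437),(322,568),(384,480)]]);print("tray3 scene",S.tolist(),S.mean(0))
S=np.array([sc(*p,.015) for p in [(440,63),(409,97),(600,143),(626,95)]]);print("tray2 scene",S.tolist(),S.mean(0))
for n,a,b,z in [("eyepiece",(542,101),(369,128),.046),("canister",(224,259),(392,320),.054),("oil",(227,91),(211,258),.066),("dropper",(552,231),(501,76),.102),("tallycase top",(420,99),None,.046),("ring",(372,93),None,.02),("knob",(459,114),None,.02),("tally scene",None,(318,210),.023)]:
    print(n, a and t(*a,z), b and sc(*b,z))
print("carton",[t(*p,.089).tolist() for p in [(379,193),(448,206),(435,280),(364,265)]])
E
```

```text
tray3 [0.4958 0.1464] len 0.19607274797890709 w 0.06873463464658847 0.06527633568147037 yaw -0.0970551085814381
tray2 [ 0.4876 -0.3431] len 0.16104483847674228 w 0.06700029850679771 0.06720744006432625 yaw -0.02359810313383876
tray3 scene [[0.5841, 0.11], [0.5921, 0.1766], [0.3935, 0.2061], [0.392, 0.1326]] [0.490425 0.156325]
tray2 scene [[0.5647, -0.3674], [0.5637, -0.2993], [0.3984, -0.2813], [0.4033, -0.3667]] [ 0.482525 -0.328675]
eyepiece [ 0.5519 -0.1965] [ 0.5458 -0.1852]
canister [0.43   0.0331] [0.4261 0.043 ]
oil [0.5513 0.0339] [0.5481 0.0404]
dropper [ 0.4506 -0.1994] [ 0.447  -0.1933]
tallycase top [ 0.5517 -0.1065] None
ring [ 0.5602 -0.0702] None
knob [ 0.5454 -0.1362] None
tally scene None [ 0.5465 -0.0999]
carton [[0.4763, -0.0787], [0.468, -0.1274], [0.4159, -0.1191], [0.4254, -0.0693]]
```

```bash
R='{"travel":[0.0275,0.03,0],"angular":[0,0,-0.049],"fingers":0.085}'; python3 -m pendant '[{"travel":[0.0275,0.03,0],"angular":[0,0,-0.05],"fingers":0.085},{"travel":[0.0275,0.03,0],"angular":[0,0,-0.05],"fingers":0.085},{"travel":[0.0275,0.03,0],"angular":[0,0,-0.05],"fingers":0.085},{"travel":[0.0275,0.03,0],"angular":[0,0,-0.05],"fingers":0.085},{"travel":[0.0275,0.03,0],"angular":[0,0,-0.05],"fingers":0.085},{"travel":[0.0275,0.03,0],"angular":[0,0,-0.05],"fingers":0.085},{"travel":[0.0275,0.03,0],"angular":[0,0,-0.05],"fingers":0.085},{"travel":[0.0275,0.03,0],"angular":[0,0,-0.05],"fingers":0.085},{"travel":[0.0275,0.03,0],"angular":[0,0,-0.05],"fingers":0.085},{"travel":[0.0275,0.03,0],"angular":[0,0,-0.05],"fingers":0.085},{"travel":[0.0275,0.03,0],"angular":[0,0,-0.042],"fingers":0.085},{"travel":[0,0,-0.03],"angular":[0,0,0],"fingers":0.085},{"travel":[0,0,-0.04],"angular":[0,0,0],"fingers":0.085},{"travel":[0,0,-0.04],"angular":[0,0,0],"fingers":0.085},{"travel":[0,0,0],"angular":[0,0,0],"fingers":0.085}]' 40
python3 - <<'E'
from h import *
print(observe()["position"],observe()["tool_rot"])
from scipy.spatial.transform import Rotation
o=observe();p=np.array(o["position"]);R=Rotation.from_euler("xyz",o["tool_rot"]).as_matrix()
ims=[]
for n,z in [("top",4),("scene",4)]:
    c=capture(n);T=np.array(c["T"]);q=np.linalg.inv(T)
    K=np.array([[c["fx"],0,c["cx"]],[0,c["fy"],c["cy"]],[0,0,1.]]);print(c["cx"],c["cy"],c["fy"])
    def pr(w):
        x=q[:3,:3]@w+q[:3,3];x=x*[1,-1,-1];return cv2.projectPoints(x[None],np.zeros(3),np.zeros(3),K,np.array(c["dist_coeffs"]))[0][0,0]
    u0=pr(p).astype(int); im=c["img"][u0[1]-60:u0[1]+60,u0[0]-50:u0[0]+50,::-1]
    im=cv2.resize(im,(400,480),interpolation=cv2.INTER_CUBIC)
    for y in (-.0425,0,.0425):
        u=(pr(p+R@np.array([0,y,-.013 if y else 0]))-u0+[50,60])*4+1.5
        cv2.circle(im,tuple(int(k) for k in u),4,(0,0,255),1)
    ims.append(im)
cv2.imwrite("pics/g1.png",np.hstack(ims))
E
```

```text
clock: 2.25
position: [0.5448, -0.1856, 0.1129]
tool_rot: [-3.136, 0.013, -0.096]
force: [-2.1, 0.9, -1.1]
finger_gap: 0.0851
grasp_force: 0.0
[ 0.54484533 -0.18556672  0.11293399] [-3.13550333  0.01320581 -0.0963428 ]
328.8667437307138 242.00085297279216 582.8509472551059
325.6626868263447 234.32154094250305 545.0551815389429
```

View pics/g1.png

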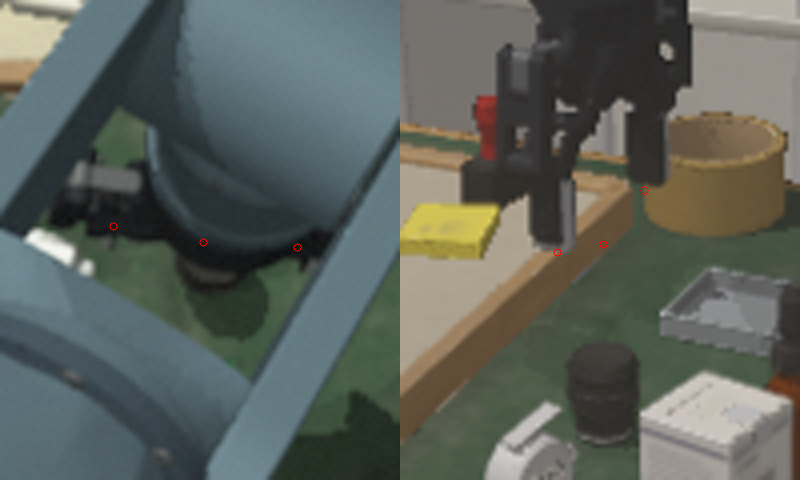

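```bash
cat >> h.py <<'E'
from scipy.spatial.transform import Rotation
def proj(c,w):
    q=np.linalg.inv(np.array(c["T"])); K=np.array([[c["fx"],0,c["cx"]],[0,c["fy"],c["cy"]],[0,0,1.]])
    x=(q[:3,:3]@np.array(w,float)+q[:3,3])*[1,-1,-1]
    return cv2.projectPoints(x[None],np.zeros(3),np.zeros(3),K,np.array(c["dist_coeffs"],float))[0][0,0]
def look(name,cam,w,pts,half=(66,50),k=6):
    c=capture(cam); u0=proj(c,w).astype(int); x0,y0=np.maximum(u0-half,0)
    im=c["img"][y0:u0[1]+half[1],x0:u0[0]+half[0],::-1]; im=cv2.resize(im,None,fx=k,fy=k,interpolation=cv2.INTER_CUBIC)
    for p in pts:
        u=(proj(c,p)-[x0,y0]+.5)*k; cv2.circle(im,tuple(int(v) for v in u),3,(0,0,255),1)
    cv2.imwrite("pics/"+name,im); print("origin",x0,y0,"scale",k)
E
python3 -m pendant '[{"travel":[0,0,-0.03],"angular":[0,0,0],"fingers":0.085},{"travel":[0,0,-0.025],"angular":[0,0,0],"fingers":0.085},{"travel":[0,0,0],"angular":[0,0,0],"fingers":0.085},{"travel":[0,0,0],"angular":[0,0,0],"fingers":0.085}]'
python3 - <<'E'
from h import *
o=observe();p=np.array(o["position"]);R=Rotation.from_euler("xyz",o["tool_rot"]).as_matrix()
print(p,o["tool_rot"])
look("g2.png","scene",p,[p+R@[0,y,-.013] for y in(-.0425,.0425)]+[p])
E
```

```text
clock: 2.68
position: [0.5507, -0.1898, 0.0683]
tool_rot: [3.141, -0.001, -0.098]
force: [0.1, 0.0, -0.4]
finger_gap: 0.085
grasp_force: 0.0
[ 0.55068313 -0.18980989  0.0682644 ] [ 3.14109433e+00 -1.22006317e-03 -9.77401176e-02]
origin 254 144 scale 6
```

View pics/g2.png

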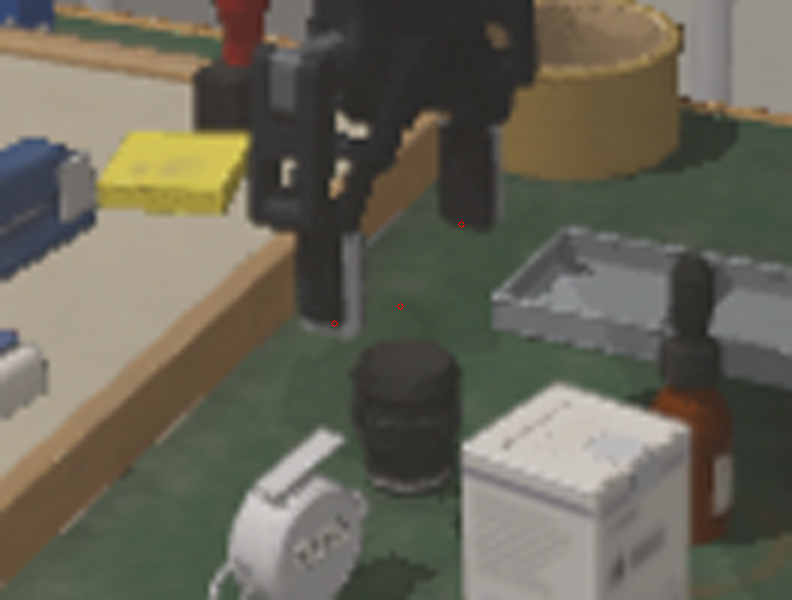

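```bash
python3 -m pendant '[{"travel":[0,0,-0.026],"angular":[0,0,0],"fingers":0.085},{"travel":[0,0,-0.025],"angular":[0,0,0],"fingers":0.085},{"travel":[0,0,0],"angular":[0,0,0],"fingers":0.06},{"travel":[0,0,0],"angular":[0,0,0],"fingers":0.03},{"travel":[0,0,0],"angular":[0,0,0],"fingers":0.03},{"travel":[0,0,0],"angular":[0,0,0],"fingers":0.03},{"travel":[0,0,0],"angular":[0,0,0],"fingers":0.03},{"travel":[0,0,0],"angular":[0,0,0],"fingers":0.03},{"travel":[0,0,0],"angular":[0,0,0],"fingers":0.03}]' 40
```

```text
clock: 3.48
position: [0.552, -0.1904, 0.0183]
tool_rot: [3.139, -0.004, -0.097]
force: [-0.9, 0.4, 7.9]
finger_gap: 0.0376
grasp_force: 39.8
```

```bash
python3 -m pendant '[{"travel":[0,0,0.02],"angular":[0,0,0],"fingers":0.03},{"travel":[0,0,0.035],"angular":[0,0,0],"fingers":0.03},{"travel":[0,0,0.035],"angular":[0,0,0],"fingers":0.03},{"travel":[0,0,0.035],"angular":[0,0,0],"fingers":0.03},{"travel":[-0.01,0.028,0.01],"angular":[0,0,0],"fingers":0.03},{"travel":[-0.01,0.029,0],"angular":[0,0,0],"fingers":0.03},{"travel":[-0.01,0.029,0],"angular":[0,0,0],"fingers":0.03},{"travel":[-0.01,0.029,0],"angular":[0,0,0],"fingers":0.03},{"travel":[-0.01,0.029,0],"angular":[0,0,0],"fingers":0.03},{"travel":[-0.01,0.029,0],"angular":[0,0,0],"fingers":0.03},{"travel":[-0.01,0.029,0],"angular":[0,0,0],"fingers":0.03},{"travel":[-0.01,0.029,0],"angular":[0,0,0],"fingers":0.03},{"travel":[-0.01,0.029,0],"angular":[0,0,0],"fingers":0.03},{"travel":[-0.01,0.029,0],"angular":[0,0,0],"fingers":0.03},{"travel":[-0.01,0.029,0],"angular":[0,0,0],"fingers":0.03},{"travel":[-0.011,0.031,-0.02],"angular":[0,0,0],"fingers":0.03},{"travel":[0,0,-0.04],"angular":[0,0,0],"fingers":0.03},{"travel":[0,0,-0.02],"angular":[0,0,0],"fingers":0.03},{"travel":[0,0,0],"angular":[0,0,0],"fingers":0.03},{"travel":[0,0,0],"angular":[0,0,0],"fingers":0.03}]'
python3 - <<'E'
from h import *
o=observe();p=np.array(o["position"]);print(p)
a=-.1;R=np.array([[np.cos(a),-np.sin(a)],[np.sin(a),np.cos(a)]])
pts=[list(R@[x,y]+[.495,.1525])+[.015] for x in(-99,-33,33,99) for y in (-34,34) for x,y in[(x/1000,y/1000)]]
look("p1.png","scene",[.48,.14,.03],pts,half=(100,75),k=4)
E
```

```text
clock: 5.15
position: [0.4285, 0.16, 0.0706]
tool_rot: [3.141, 0.001, -0.097]
force: [-0.1, -0.2, -0.3]
finger_gap: 0.0375
grasp_force: 40.5
[0.42852356 0.16003059 0.07057093]
origin 173 237 scale 4
```

View pics/p1.png

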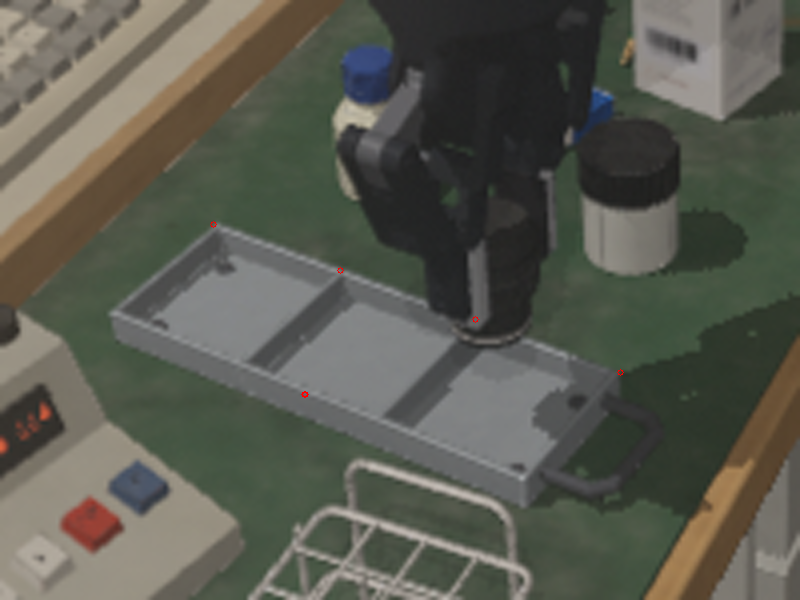

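```bash
python3 -m pendant '[{"travel":[0.002,-0.002,-0.025],"angular":[0,0,0],"fingers":0.03},{"travel":[0,0,-0.02],"angular":[0,0,0],"fingers":0.03},{"travel":[0,0,-0.005],"angular":[0,0,0],"fingers":0.03},{"travel":[0,0,0],"angular":[0,0,0],"fingers":0.03},{"travel":[0,0,0],"angular":[0,0,0],"fingers":0.03}]'
```

```text
clock: 5.62
position: [0.4328, 0.1577, 0.0222]
tool_rot: [-3.141, -0.003, -0.098]
force: [0.6, -0.9, -1.2]
finger_gap: 0.038
grasp_force: 41.0
```

```bash
python3 -m pendant '[{"travel":[0,0,-0.001],"angular":[0,0,0],"fingers":0.03},{"travel":[0,0,-0.001],"angular":[0,0,0],"fingers":0.03},{"travel":[0,0,0],"angular":[0,0,0],"fingers":0.03},{"travel":[0,0,0],"angular":[0,0,0],"fingers":0.03}]'
```

```text
clock: 5.95
position: [0.4329, 0.1578, 0.0211]
tool_rot: [-3.141, -0.003, -0.097]
force: [-5.3, -2.6, 17.8]
finger_gap: 0.0378
grasp_force: 43.0
```

```bash
python3 -m pendant '[{"travel":[0,0,0],"angular":[0,0,0],"fingers":0.065},{"travel":[0,0,0],"angular":[0,0,0],"fingers":0.065},{"travel":[0,0,0],"angular":[0,0,0],"fingers":0.065},{"travel":[0,0,0.02],"angular":[0,0,0],"fingers":0.065},{"travel":[0,0,0.035],"angular":[0,0,0],"fingers":0.065},{"travel":[0,0,0.035],"angular":[0,0,0],"fingers":0.065},{"travel":[-0.001,-0.03,0],"angular":[0,0,0],"fingers":0.085},{"travel":[-0.001,-0.03,0],"angular":[0,0,0],"fingers":0.085},{"travel":[-0.001,-0.03,0],"angular":[0,0,0],"fingers":0.085},{"travel":[0,-0.029,0],"angular":[0,0,0],"fingers":0.085},{"travel":[0,0,-0.03],"angular":[0,0,0],"fingers":0.085},{"travel":[0,0,0],"angular":[0,0,0],"fingers":0.085},{"travel":[0,0,0],"angular":[0,0,0],"fingers":0.085}]'
python3 - <<'E'
from h import *
o=observe();p=np.array(o["position"]);print(p)
look("p2.png","scene",[.44,.09,.03],[p,p-[0,0,p[2]-.054]],half=(80,60),k=5)
E
```

```text
clock: 7.03
position: [0.4264, 0.0389, 0.0773]
tool_rot: [-3.141, 0.004, -0.098]
force: [0.5, 0.3, 0.8]
finger_gap: 0.0849
grasp_force: 0.0
[0.4264283  0.03893643 0.07733802]
origin 230 240 scale 5
```

View pics/p2.png

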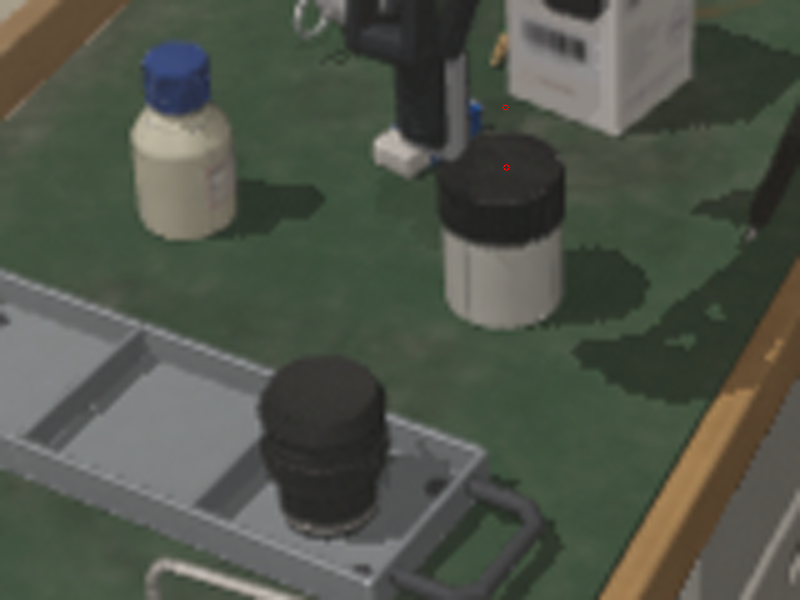

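```bash
python3 -m pendant '[{"travel":[0.002,0,-0.03],"angular":[0,0,0],"fingers":0.085},{"travel":[0,0,-0.025],"angular":[0,0,0],"fingers":0.085},{"travel":[0,0,0],"angular":[0,0,0],"fingers":0.06},{"travel":[0,0,0],"angular":[0,0,0],"fingers":0.03},{"travel":[0,0,0],"angular":[0,0,0],"fingers":0.03},{"travel":[0,0,0],"angular":[0,0,0],"fingers":0.03},{"travel":[0,0,0],"angular":[0,0,0],"fingers":0.03},{"travel":[0,0,0],"angular":[0,0,0],"fingers":0.03},{"travel":[0,0,0],"angular":[0,0,0],"fingers":0.03}]'
```

```text
clock: 7.83
position: [0.4316, 0.039, 0.0253]
tool_rot: [-3.142, -0.004, -0.097]
force: [-1.7, 1.2, 8.4]
finger_gap: 0.0412
grasp_force: 40.8
```

```bash
python3 -m pendant '[{"travel":[0,0,0.02],"angular":[0,0,0],"fingers":0.03},{"travel":[0,0,0.04],"angular":[0,0,0],"fingers":0.03},{"travel":[0,0,0.04],"angular":[0,0,0],"fingers":0.03},{"travel":[0.013,0.023,0],"angular":[0,0,0],"fingers":0.03},{"travel":[0.013,0.023,0],"angular":[0,0,0],"fingers":0.03},{"travel":[0.013,0.023,0],"angular":[0,0,0],"fingers":0.03},{"travel":[0.013,0.023,0],"angular":[0,0,0],"fingers":0.03},{"travel":[0.0115,0.0215,0],"angular":[0,0,0],"fingers":0.03},{"travel":[0,0,-0.03],"angular":[0,0,0],"fingers":0.03},{"travel":[0,0,-0.03],"angular":[0,0,0],"fingers":0.03},{"travel":[0,0,-0.02],"angular":[0,0,0],"fingers":0.03},{"travel":[0,0,-0.01],"angular":[0,0,0],"fingers":0.03},{"travel":[0,0,0],"angular":[0,0,0],"fingers":0.03},{"travel":[0,0,0],"angular":[0,0,0],"fingers":0.03},{"travel":[0,0,-0.003],"angular":[0,0,0],"fingers":0.03},{"travel":[0,0,0],"angular":[0,0,0],"fingers":0.03},{"travel":[0,0,0],"angular":[0,0,0],"fingers":0.03}]'
```

```text
clock: 9.25
position: [0.4944, 0.1524, 0.0315]
tool_rot: [-3.141, -0.002, -0.097]
force: [0.3, 0.3, -0.8]
finger_gap: 0.0414
grasp_force: 40.8
```

```bash
python3 -m pendant '[{"travel":[0,0,-0.002],"angular":[0,0,0],"fingers":0.03},{"travel":[0,0,-0.0015],"angular":[0,0,0],"fingers":0.03},{"travel":[0,0,0],"angular":[0,0,0],"fingers":0.03},{"travel":[0,0,0],"angular":[0,0,0],"fingers":0.065},{"travel":[0,0,0],"angular":[0,0,0],"fingers":0.065},{"travel":[0,0,0],"angular":[0,0,0],"fingers":0.065},{"travel":[0,0,0.02],"angular":[0,0,0],"fingers":0.065},{"travel":[0,0,0.04],"angular":[0,0,0],"fingers":0.065},{"travel":[0,0,0.04],"angular":[0,0,0],"fingers":0.065},{"travel":[0.0145,-0.0285,0],"angular":[0,0,0],"fingers":0.085},{"travel":[0.0145,-0.0285,0],"angular":[0,0,0],"fingers":0.085},{"travel":[0.0145,-0.0285,0],"angular":[0,0,0],"fingers":0.085},{"travel":[0.0135,-0.0285,0],"angular":[0,0,0],"fingers":0.085},{"travel":[0,0,-0.02],"angular":[0,0,0],"fingers":0.085},{"travel":[0,0,0],"angular":[0,0,0],"fingers":0.085},{"travel":[0,0,0],"angular":[0,0,0],"fingers":0.085}]'
python3 - <<'E'
from h import *
o=observe();p=np.array(o["position"]);print(p)
look("p3.png","scene",[.5,.1,.03],[p,p-[0,0,p[2]-.066]],half=(80,60),k=5)
E
```

```text
clock: 10.58
position: [0.5489, 0.0385, 0.1054]
tool_rot: [-3.141, 0.004, -0.098]
force: [-0.1, -0.1, -0.3]
finger_gap: 0.0849
grasp_force: 0.0
[0.54886519 0.03854282 0.10543638]
origin 194 235 scale 5
```

View pics/p3.png

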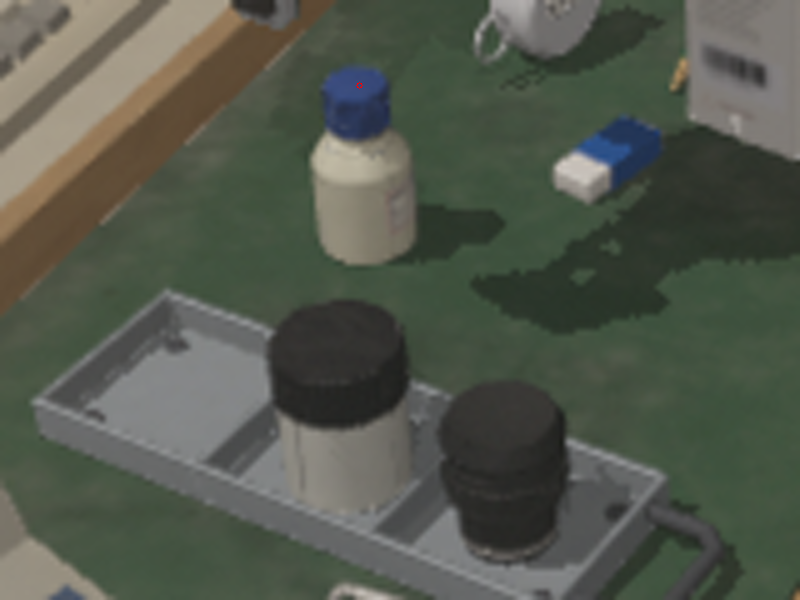

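```bash
python3 -m pendant '[{"travel":[0.0015,-0.001,-0.03],"angular":[0,0,0],"fingers":0.085},{"travel":[0,0,-0.03],"angular":[0,0,0],"fingers":0.085},{"travel":[0,0,-0.025],"angular":[0,0,0],"fingers":0.085},{"travel":[0,0,0],"angular":[0,0,0],"fingers":0.06},{"travel":[0,0,0],"angular":[0,0,0],"fingers":0.025},{"travel":[0,0,0],"angular":[0,0,0],"fingers":0.025},{"travel":[0,0,0],"angular":[0,0,0],"fingers":0.025},{"travel":[0,0,0],"angular":[0,0,0],"fingers":0.025},{"travel":[0,0,0],"angular":[0,0,0],"fingers":0.025},{"travel":[0,0,0],"angular":[0,0,0],"fingers":0.025}]'
```

```text
clock: 11.47
position: [0.5539, 0.0374, 0.0244]
tool_rot: [-3.141, -0.004, -0.097]
force: [-1.1, 0.7, 6.2]
finger_gap: 0.0327
grasp_force: 39.5
```

```bash
python3 -m pendant '[{"travel":[0,0,0],"angular":[0,0,0],"fingers":0.06},{"travel":[0,0,0],"angular":[0,0,0],"fingers":0.06},{"travel":[0,0,-0.008],"angular":[0,0,0],"fingers":0.06},{"travel":[0,0,0],"angular":[0,0,0],"fingers":0.06},{"travel":[0,0,0],"angular":[0,0,0],"fingers":0.025},{"travel":[0,0,0],"angular":[0,0,0],"fingers":0.025},{"travel":[0,0,0],"angular":[0,0,0],"fingers":0.025},{"travel":[0,0,0],"angular":[0,0,0],"fingers":0.025},{"travel":[0,0,0],"angular":[0,0,0],"fingers":0.025},{"travel":[0,0,0],"angular":[0,0,0],"fingers":0.025}]'
```

```text
clock: 12.3
position: [0.5519, 0.0375, 0.0137]
tool_rot: [-3.142, 0.0, -0.097]
force: [-0.5, -0.1, -1.3]
finger_gap: 0.0328
grasp_force: 39.7
```

```bash
python3 -m pendant '[{"travel":[0,0,0.02],"angular":[0,0,0],"fingers":0.025},{"travel":[0,0,0.04],"angular":[0,0,0],"fingers":0.025},{"travel":[0,0,0.04],"angular":[0,0,0],"fingers":0.025},{"travel":[0.002,0.027,0],"angular":[0,0,0],"fingers":0.025},{"travel":[0.002,0.027,0],"angular":[0,0,0],"fingers":0.025},{"travel":[0.002,0.027,0],"angular":[0,0,0],"fingers":0.025},{"travel":[0.0015,0.0275,0],"angular":[0,0,0],"fingers":0.025},{"travel":[0,0,-0.03],"angular":[0,0,0],"fingers":0.025},{"travel":[0,0,-0.03],"angular":[0,0,0],"fingers":0.025},{"travel":[0,0,-0.02],"angular":[0,0,0],"fingers":0.025},{"travel":[0,0,-0.012],"angular":[0,0,0],"fingers":0.025},{"travel":[0,0,0],"angular":[0,0,0],"fingers":0.025},{"travel":[0,0,0],"angular":[0,0,0],"fingers":0.025},{"travel":[0,0,-0.002],"angular":[0,0,0],"fingers":0.025},{"travel":[0,0,0],"angular":[0,0,0],"fingers":0.025},{"travel":[0,0,0],"angular":[0,0,0],"fingers":0.025}]'
```

```text
clock: 13.63
position: [0.5605, 0.1459, 0.0212]
tool_rot: [-3.141, -0.002, -0.097]
force: [0.0, 0.1, -0.8]
finger_gap: 0.0331
grasp_force: 40.0
```

```bash
python3 -m pendant '[{"travel":[0,0,-0.002],"angular":[0,0,0],"fingers":0.025},{"travel":[0,0,-0.001],"angular":[0,0,0],"fingers":0.025},{"travel":[0,0,0],"angular":[0,0,0],"fingers":0.025},{"travel":[0,0,0],"angular":[0,0,0],"fingers":0.06},{"travel":[0,0,0],"angular":[0,0,0],"fingers":0.06},{"travel":[0,0,0],"angular":[0,0,0],"fingers":0.06},{"travel":[0,0,0.02],"angular":[0,0,0],"fingers":0.06},{"travel":[0,0,0.04],"angular":[0,0,0],"fingers":0.06},{"travel":[0,0,0.04],"angular":[0,0,0],"fingers":0.06},{"travel":[0,-0.02,0.01],"angular":[0,0,0],"fingers":0.085}]'
python3 -m pendant '[{"travel":[-0.001,-0.019,0],"angular":[0,0,0.12],"fingers":0.085},{"travel":[-0.001,-0.019,0],"angular":[0,0,0.12],"fingers":0.085},{"travel":[-0.001,-0.019,0],"angular":[0,0,0.12],"fingers":0.085},{"travel":[-0.001,-0.019,0],"angular":[0,0,0.12],"fingers":0.085},{"travel":[-0.001,-0.019,0],"angular":[0,0,0.12],"fingers":0.085},{"travel":[-0.001,-0.019,0],"angular":[0,0,0.12],"fingers":0.085},{"travel":[-0.001,-0.019,0],"angular":[0,0,0.12],"fingers":0.085},{"travel":[-0.001,-0.019,0],"angular":[0,0,0.12],"fingers":0.085},{"travel":[-0.001,-0.019,0],"angular":[0,0,0.12],"fingers":0.085},{"travel":[0,-0.019,0],"angular":[0,0,0.12],"fingers":0.085},{"travel":[0,-0.019,-0.02],"angular":[0,0,0.12],"fingers":0.085},{"travel":[0,-0.019,-0.03],"angular":[0,0,0.12],"fingers":0.085},{"travel":[0,0,0],"angular":[0,0,0],"fingers":0.085},{"travel":[0,0,0],"angular":[0,0,0],"fingers":0.085}]'
python3 - <<'E'
from h import *
o=observe();p=np.array(o["position"]);R=Rotation.from_euler("xyz",o["tool_rot"]).as_matrix()
q=p-[0,0,p[2]-.046];x=R[:,0]
look("p4.png","scene",q,[p,q,q+.023*x,q-.023*x],half=(66,50),k=6)
E
```

```text
clock: 14.47
position: [0.563, 0.1283, 0.1335]
tool_rot: [-3.139, -0.01, -0.095]
force: [1.8, -0.1, 1.5]
finger_gap: 0.0705
grasp_force: 0.0
clock: 15.63
position: [0.5489, -0.1022, 0.0751]
tool_rot: [-3.137, -0.001, 1.339]
force: [-0.1, 0.8, 0.2]
finger_gap: 0.085
grasp_force: 0.0
origin 236 173 scale 6
```

View pics/p4.png

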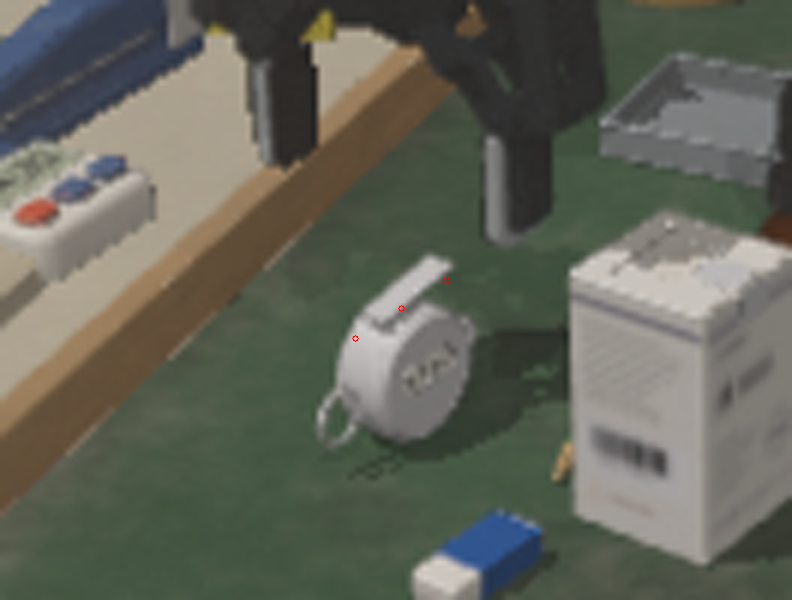

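```bash
python3 -m pendant '[{"travel":[0.001,0,0],"angular":[0,0,0],"fingers":0.06},{"travel":[0,0,-0.02],"angular":[0,0,0],"fingers":0.06},{"travel":[0,0,-0.02],"angular":[0,0,0],"fingers":0.06},{"travel":[0,0,-0.016],"angular":[0,0,0],"fingers":0.06},{"travel":[0,0,0],"angular":[0,0,0],"fingers":0.06},{"travel":[0,0,0],"angular":[0,0,0],"fingers":0.015},{"travel":[0,0,0],"angular":[0,0,0],"fingers":0.015},{"travel":[0,0,0],"angular":[0,0,0],"fingers":0.015},{"travel":[0,0,0],"angular":[0,0,0],"fingers":0.015},{"travel":[0,0,0],"angular":[0,0,0],"fingers":0.015},{"travel":[0,0,0],"angular":[0,0,0],"fingers":0.015},{"travel":[0,0,0],"angular":[0,0,0],"fingers":0.015}]' 40
```

```text
clock: 16.68
position: [0.553, -0.1023, 0.0227]
tool_rot: [3.138, 0.0, 1.343]
force: [0.0, 2.7, 6.3]
finger_gap: 0.0215
grasp_force: 40.0
```

```bash
python3 -m pendant '[{"travel":[0,0,0.03],"angular":[0,0,0],"fingers":0.015},{"travel":[0,0,0.04],"angular":[0,0,0],"fingers":0.015},{"travel":[0,0,0.04],"angular":[0,0,0],"fingers":0.015},{"travel":[0,0,0.03],"angular":[0,0,0],"fingers":0.015},{"travel":[-0.0085,-0.0195,0],"angular":[0,0,-0.114],"fingers":0.015},{"travel":[-0.0085,-0.0195,0],"angular":[0,0,-0.114],"fingers":0.015},{"travel":[-0.0085,-0.0195,0],"angular":[0,0,-0.114],"fingers":0.015},{"travel":[-0.0085,-0.0195,0],"angular":[0,0,-0.114],"fingers":0.015},{"travel":[-0.0085,-0.0195,0],"angular":[0,0,-0.114],"fingers":0.015},{"travel":[-0.0085,-0.0195,0],"angular":[0,0,-0.114],"fingers":0.015},{"travel":[-0.0085,-0.0195,0],"angular":[0,0,-0.114],"fingers":0.015},{"travel":[-0.0085,-0.0195,0],"angular":[0,0,-0.114],"fingers":0.015},{"travel":[-0.0085,-0.0195,0],"angular":[0,0,-0.114],"fingers":0.015},{"travel":[-0.0085,-0.0195,0],"angular":[0,0,-0.114],"fingers":0.015},{"travel":[-0.0085,-0.0185,0],"angular":[0,0,-0.114],"fingers":0.015},{"travel":[-0.0085,-0.0185,0],"angular":[0,0,-0.116],"fingers":0.015},{"travel":[0,0,-0.04],"angular":[0,0,0],"fingers":0.015},{"travel":[0,0,-0.04],"angular":[0,0,0],"fingers":0.015},{"travel":[0,0,0],"angular":[0,0,0],"fingers":0.015},{"travel":[0,0,0],"angular":[0,0,0],"fingers":0.015}]'
python3 - <<'E'
from h import *
o=observe();p=np.array(o["position"]);print(p)
a=-.03;R=np.array([[np.cos(a),-np.sin(a)],[np.sin(a),np.cos(a)]])
pts=[list(R@np.array(q)+[.487,-.335])+[.015] for q in [(-.0815,-.034),(-.0815,.034),(.0815,-.034),(.0815,.034),(.015,-.034),(.015,.034)]]
look("p5.png","scene",[.47,-.3,.03],pts,half=(66,50),k=6)
look("p5t.png","top",[.47,-.3,.03],pts,half=(66,50),k=6)
E
```

```text
clock: 18.35
position: [0.4478, -0.3323, 0.0789]
tool_rot: [-3.137, 0.004, -0.028]
force: [0.2, 0.3, -0.9]
finger_gap: 0.0212
grasp_force: 39.7
[ 0.44776563 -0.3323382   0.07891223]
origin 309 145 scale 6
origin 368 216 scale 6
```

View pics/p5.png

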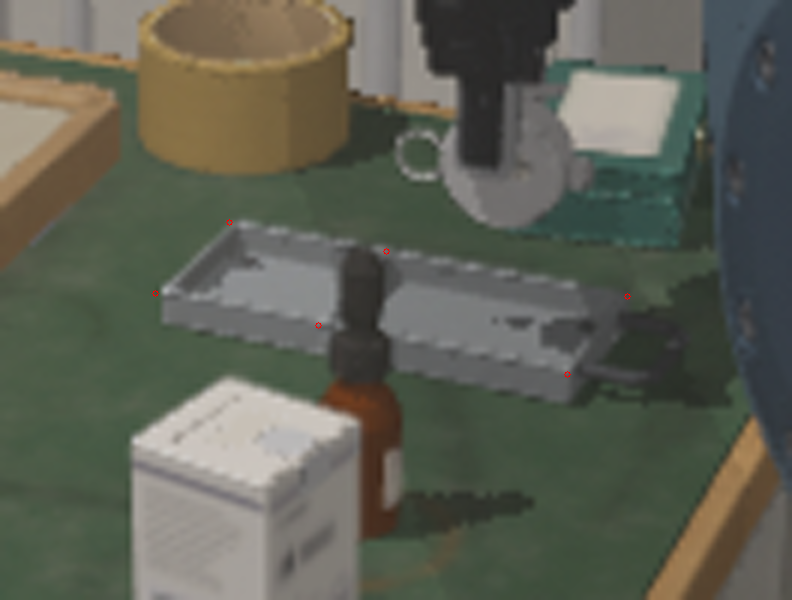

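View pics/p5t.png

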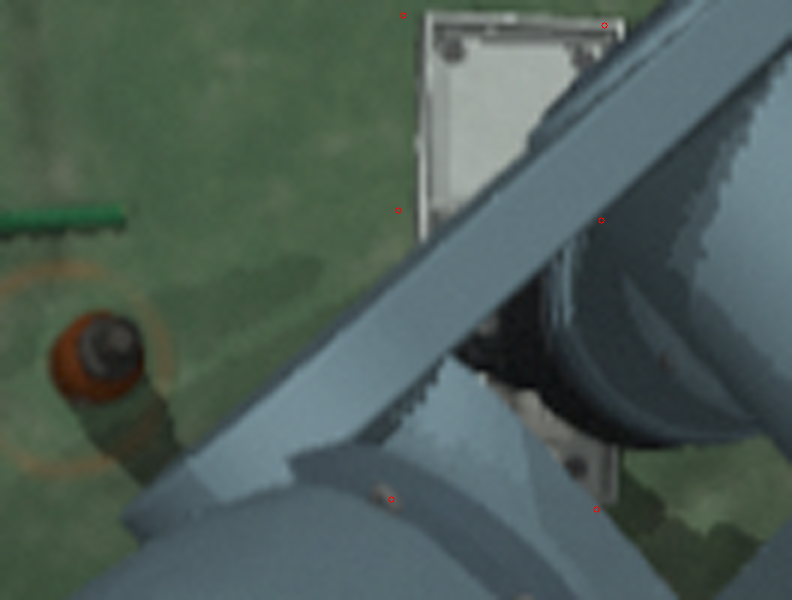

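```bash
python3 -m pendant '[{"travel":[0.001,-0.002,-0.025],"angular":[0,0,0],"fingers":0.015},{"travel":[0,0,-0.02],"angular":[0,0,0],"fingers":0.015},{"travel":[0,0,-0.009],"angular":[0,0,0],"fingers":0.015},{"travel":[0,0,0],"angular":[0,0,0],"fingers":0.015},{"travel":[0,0,0],"angular":[0,0,0],"fingers":0.015},{"travel":[0,0,-0.002],"angular":[0,0,0],"fingers":0.015},{"travel":[0,0,0],"angular":[0,0,0],"fingers":0.015},{"travel":[0,0,0],"angular":[0,0,0],"fingers":0.015}]'
```

```text
clock: 19.12
position: [0.451, -0.3366, 0.026]
tool_rot: [3.14, -0.001, -0.027]
force: [0.3, -0.0, -1.1]
finger_gap: 0.0213
grasp_force: 39.8
```

```bash
python3 -m pendant '[{"travel":[0,0,-0.001],"angular":[0,0,0],"fingers":0.015},{"travel":[0,0,0],"angular":[0,0,0],"fingers":0.015},{"travel":[0,0,-0.001],"angular":[0,0,0],"fingers":0.015},{"travel":[0,0,0],"angular":[0,0,0],"fingers":0.015},{"travel":[0,0,0],"angular":[0,0,0],"fingers":0.015}]'
```

```text
clock: 19.53
position: [0.4511, -0.3367, 0.0257]
tool_rot: [3.14, -0.001, -0.027]
force: [-4.5, 5.8, 18.7]
finger_gap: 0.0212
grasp_force: 42.4
```

```bash
python3 -m pendant '[{"travel":[0,0,0],"angular":[0,0,0],"fingers":0.045},{"travel":[0,0,0],"angular":[0,0,0],"fingers":0.045},{"travel":[0,0,0],"angular":[0,0,0],"fingers":0.045},{"travel":[0,0,0.02],"angular":[0,0,0],"fingers":0.045},{"travel":[0,0,0.035],"angular":[0,0,0],"fingers":0.045},{"travel":[0,0,0.035],"angular":[0,0,0],"fingers":0.06},{"travel":[0,0,0.035],"angular":[0,0,0],"fingers":0.06},{"travel":[0,0.028,0],"angular":[0,0,0],"fingers":0.06},{"travel":[0,0.028,0],"angular":[0,0,0],"fingers":0.06},{"travel":[0,0.028,0],"angular":[0,0,0],"fingers":0.06},{"travel":[0,0.028,0],"angular":[0,0,0],"fingers":0.06},{"travel":[0,0.028,0],"angular":[0,0,0],"fingers":0.06},{"travel":[0,0,0],"angular":[0,0,0],"fingers":0.06},{"travel":[0,0,0],"angular":[0,0,0],"fingers":0.06}]'
python3 - <<'E'
from h import *
o=observe();p=np.array(o["position"]);print(p)
look("p6.png","scene",p-[0,0,.06],[p,p-[0,0,p[2]-.102],p-[0,0,p[2]]],half=(66,50),k=6)
E
```

```text
clock: 20.7
position: [0.4504, -0.1949, 0.1478]
tool_rot: [3.142, 0.0, -0.025]
force: [0.9, -0.6, -0.6]
finger_gap: 0.0599
grasp_force: 0.0
[ 0.45044832 -0.19490202  0.14775363]
origin 301 143 scale 6
```

View pics/p6.png

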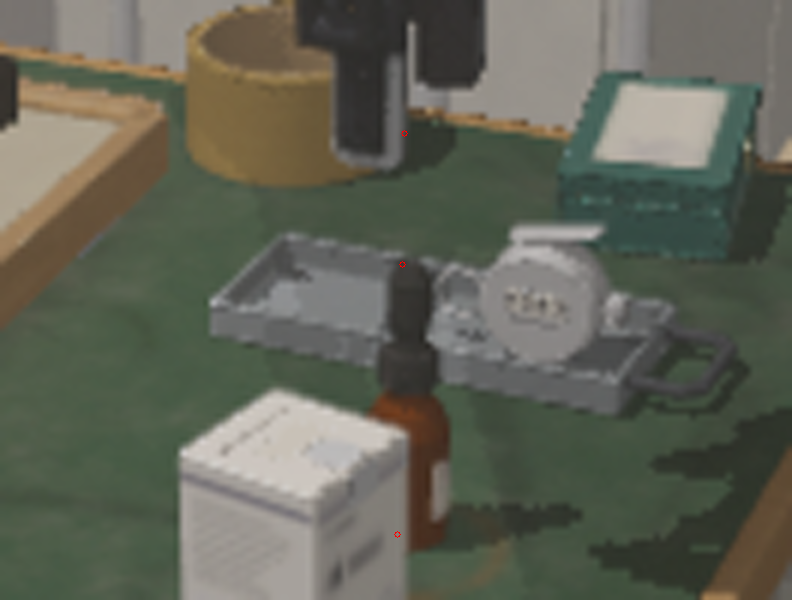

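```bash
python3 -m pendant '[{"travel":[-0.002,0,-0.03],"angular":[0,0,0],"fingers":0.06},{"travel":[0,0,-0.035],"angular":[0,0,0],"fingers":0.06},{"travel":[0,0,-0.035],"angular":[0,0,0],"fingers":0.06},{"travel":[0,0,0],"angular":[0,0,0],"fingers":0.05},{"travel":[0,0,0],"angular":[0,0,0],"fingers":0.03},{"travel":[0,0,0],"angular":[0,0,0],"fingers":0.01},{"travel":[0,0,0],"angular":[0,0,0],"fingers":0.01},{"travel":[0,0,0],"angular":[0,0,0],"fingers":0.01},{"travel":[0,0,0],"angular":[0,0,0],"fingers":0.01},{"travel":[0,0,0],"angular":[0,0,0],"fingers":0.01}]' 40
```

```text
clock: 21.58
position: [0.4499, -0.1973, 0.0498]
tool_rot: [3.139, -0.003, -0.027]
force: [0.8, -0.6, 7.3]
finger_gap: 0.0197
grasp_force: 39.2
```

```bash
python3 -m pendant '[{"travel":[0,0,0.02],"angular":[0,0,0],"fingers":0.01},{"travel":[0,0,0.03],"angular":[0,0,0],"fingers":0.01},{"travel":[0,0,0.035],"angular":[0,0,0],"fingers":0.01},{"travel":[0.014,-0.023,0],"angular":[0,0,0],"fingers":0.01},{"travel":[0.014,-0.023,0],"angular":[0,0,0],"fingers":0.01},{"travel":[0.014,-0.023,0],"angular":[0,0,0],"fingers":0.01},{"travel":[0.014,-0.023,0],"angular":[0,0,0],"fingers":0.01},{"travel":[0.014,-0.023,0],"angular":[0,0,0],"fingers":0.01},{"travel":[0.015,-0.024,0],"angular":[0,0,0],"fingers":0.01},{"travel":[0,0,-0.03],"angular":[0,0,0],"fingers":0.01},{"travel":[0,0,-0.03],"angular":[0,0,0],"fingers":0.01},{"travel":[0,0,0],"angular":[0,0,0],"fingers":0.01},{"travel":[0,0,0],"angular":[0,0,0],"fingers":0.01}]'
python3 - <<'E'
from h import *
o=observe();p=np.array(o["position"]);print(p)
look("p7.png","scene",[.5,-.33,.05],[],half=(66,50),k=6)
E
```

```text
clock: 22.67
position: [0.5321, -0.3337, 0.0713]
tool_rot: [-3.138, 0.004, -0.027]
force: [0.1, 0.1, -0.4]
finger_gap: 0.0192
grasp_force: 38.5
[ 0.53206078 -0.3336749   0.07128261]
origin 301 129 scale 6
```

View pics/p7.png

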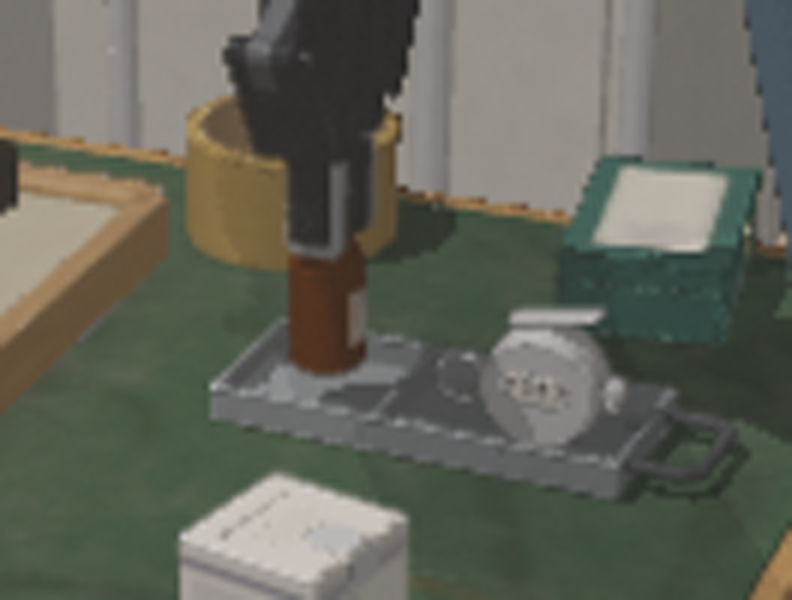

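```bash
python3 -m pendant '[{"travel":[0.001,-0.002,-0.012],"angular":[0,0,0],"fingers":0.01},{"travel":[0,0,-0.007],"angular":[0,0,0],"fingers":0.01},{"travel":[0,0,-0.002],"angular":[0,0,0],"fingers":0.01},{"travel":[0,0,0],"angular":[0,0,0],"fingers":0.01},{"travel":[0,0,-0.001],"angular":[0,0,0],"fingers":0.01},{"travel":[0,0,0],"angular":[0,0,0],"fingers":0.01},{"travel":[0,0,0],"angular":[0,0,0],"fingers":0.01}]'
```

```text
clock: 23.3
position: [0.5354, -0.3378, 0.0528]
tool_rot: [3.14, -0.002, -0.027]
force: [-1.3, 1.9, 8.3]
finger_gap: 0.0193
grasp_force: 39.6
```

```bash
python3 -m pendant '[{"travel":[0,0,-0.001],"angular":[0,0,0],"fingers":0.01},{"travel":[0,0,0],"angular":[0,0,0],"fingers":0.01},{"travel":[0,0,0],"angular":[0,0,0],"fingers":0.01}]'
```

```text
clock: 23.55
position: [0.5357, -0.338, 0.0528]
tool_rot: [3.139, -0.003, -0.027]
force: [-2.2, 2.1, 14.1]
finger_gap: 0.0193
grasp_force: 40.3
```

Contact with the floor; release, rise, back off toward the robot and check.

```bash
python3 -m pendant '[{"travel":[0,0,0],"angular":[0,0,0],"fingers":0.045},{"travel":[0,0,0],"angular":[0,0,0],"fingers":0.045},{"travel":[0,0,0],"angular":[0,0,0],"fingers":0.045},{"travel":[0,0,0.015],"angular":[0,0,0],"fingers":0.045},{"travel":[0,0,0.035],"angular":[0,0,0],"fingers":0.045},{"travel":[0,0,0.035],"angular":[0,0,0],"fingers":0.045},{"travel":[0,0,0.035],"angular":[0,0,0],"fingers":0.045},{"travel":[0,0,0.02],"angular":[0,0,0],"fingers":0.045},{"travel":[-0.03,-0.02,0],"angular":[0,0,0],"fingers":0.045},{"travel":[-0.035,-0.02,0],"angular":[0,0,0],"fingers":0.045},{"travel":[-0.035,-0.02,0],"angular":[0,0,0],"fingers":0.045},{"travel":[-0.035,-0.02,0],"angular":[0,0,0],"fingers":0.045},{"travel":[-0.035,-0.02,0],"angular":[0,0,0],"fingers":0.045},{"travel":[-0.035,-0.02,0],"angular":[0,0,0],"fingers":0.045},{"travel":[-0.03,-0.02,0],"angular":[0,0,0],"fingers":0.045},{"travel":[0,0,0],"angular":[0,0,0],"fingers":0.045},{"travel":[0,0,0],"angular":[0,0,0],"fingers":0.045}]'
python3 - <<'E'
from h import *
c=capture("scene")["img"][150:370,190:450,::-1]; t=capture("top")["img"][185:335,180:480,::-1]
cv2.imwrite("pics/f.png",cv2.resize(c,(700,592),interpolation=cv2.INTER_CUBIC))
cv2.imwrite("pics/ft.png",cv2.resize(t,(800,400),interpolation=cv2.INTER_CUBIC))
E
```

```text
clock: 24.97
position: [0.2977, -0.478, 0.1895]
tool_rot: [-3.141, 0.0, -0.031]
force: [0.2, 0.9, -0.2]
finger_gap: 0.0448
grasp_force: 0.0
```

View pics/f.png

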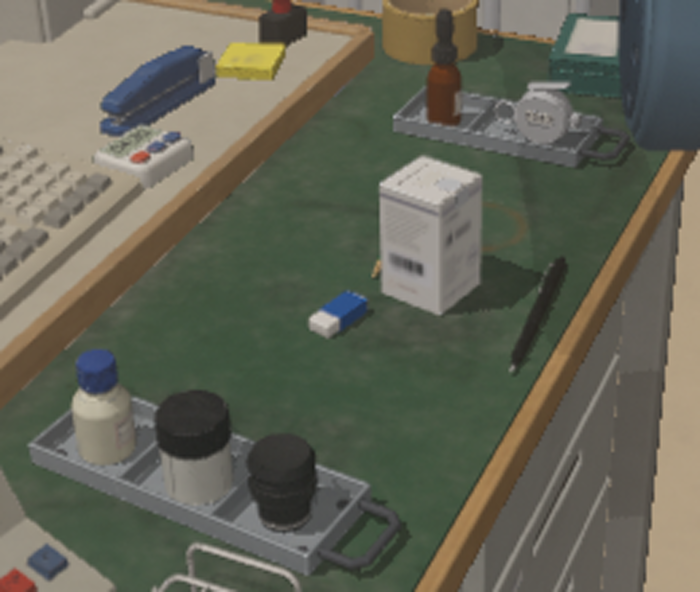

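View pics/ft.png

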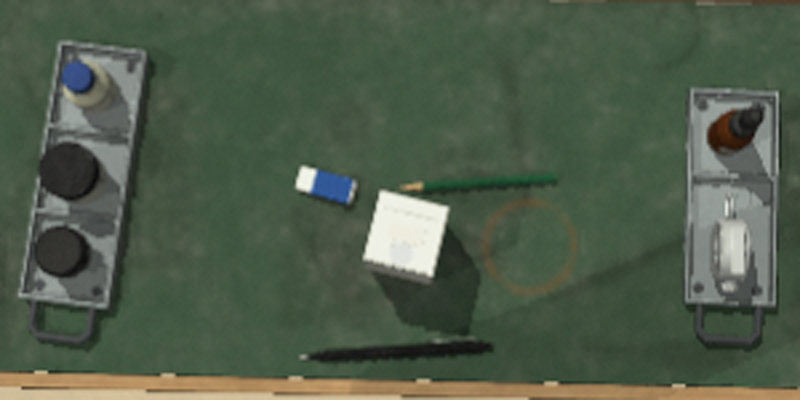

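All five items stand upright in their assigned bays: the oil bottle, canister and eyepiece in the left tray, with the eyepiece next to the handle, and the dropper and tally in the right tray. The carton's corners match their first-picture positions.

```bash
python3 -c "
from cell import *
print(job_done())"
```

```text
the job is handed in; nothing more can be done
None
```

Both kits are made up and handed in at about 25 s of robot time: all five items stand upright in their assigned bays, and the carton was not moved.

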